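# Line up dental casts by size on the mounting plates

## Task

Line up the four loose stone dental casts in order of size on the row of round mounting plates: the largest on the plate next to the upright steel bookend, then each next smaller one in turn, ending with the smallest on the plate next to the flat round tin. Stand each cast teeth up in the middle of its plate and let go of it; never tip a cast over, and leave the spray can, the jar and the wooden block where they are.

Things in the scene. Friction and masses are not known exactly. Their poses are not given: they have to be found in the camera images.
- cast_1_center (a point): The smallest of four loose beige stone dental casts, alike but for size, teeth up. Base D-shaped from above, 40 mm wide (along y) and long (along x), 16 mm high; upright parallel sides in the back half (+x), flat back, half-round front (-x). A horseshoe of teeth stands on it, inside its outline; 26 mm high in all. This point: its centre, 13 mm above its underside; z up.
- cast_2_center (a point): The second smallest of four loose beige stone dental casts, alike but for size, teeth up. Base D-shaped from above, 48 mm wide (along y) and long (along x), 22 mm high; upright parallel sides in the back half (+x), flat back, half-round front (-x). A horseshoe of teeth stands on it, inside its outline; 33 mm high in all. This point: its centre, 16.5 mm above its underside; z up.
- cast_3_center (a point): The second largest of four loose beige stone dental casts, alike but for size, teeth up. Base D-shaped from above, 56 mm wide (along y) and long (along x), 28 mm high; upright parallel sides in the back half (+x), flat back, half-round front (-x). A horseshoe of teeth stands on it, inside its outline; 40 mm high in all. This point: its centre, 20 mm above its underside; z up.
- cast_4_center (a point): The largest of four loose beige stone dental casts, alike but for size, teeth up. Base D-shaped from above, 65 mm wide (along y) and long (along x), 35 mm high; upright parallel sides in the back half (+x), flat back, half-round front (-x). A horseshoe of teeth stands on it, inside its outline; 48 mm high in all. This point: its centre, 24 mm above its underside; z up.
- plate_1: Round grey perforated mounting plate, 72 mm across, 6 mm thick, fixed on a wooden board 8 mm thick: its top is 14 mm above the bench. It is one end plate of the straight row plate_1, 2, 3, 4, all alike, 92 mm between centres. Origin: centre of its underside, 6 mm below its top; z up; the row runs along its y (plate_4 at the +y end).
- plate_2: Round grey perforated mounting plate, 72 mm across, 6 mm thick, fixed on a wooden board 8 mm thick: its top is 14 mm above the bench. It is an inner plate beside plate_1 of the straight row plate_1, 2, 3, 4, all alike, 92 mm between centres. Origin: centre of its underside, 6 mm below its top; z up; the row runs along its y (plate_4 at the +y end).
- plate_3: Round grey perforated mounting plate, 72 mm across, 6 mm thick, fixed on a wooden board 8 mm thick: its top is 14 mm above the bench. It is an inner plate beside plate_4 of the straight row plate_1, 2, 3, 4, all alike, 92 mm between centres. Origin: centre of its underside, 6 mm below its top; z up; the row runs along its y (plate_4 at the +y end).
- plate_4: Round grey perforated mounting plate, 72 mm across, 6 mm thick, fixed on a wooden board 8 mm thick: its top is 14 mm above the bench. It is the other end plate of the straight row plate_1, 2, 3, 4, all alike, 92 mm between centres. Origin: centre of its underside, 6 mm below its top; z up; the row runs along its y (plate_4 at the +y end).
- bookend: Upright steel sheet 80 mm wide, 60 mm high, 4 mm thick, fixed across one end of the wooden board, 77 mm from the nearest plate's centre; at the other end is a fixed flat round aluminium tin (46 mm across, 18 mm high). Which end has the bookend changes: compare its distance to plate_1 and plate_4. Origin: centre of its underside.
- spray: Bystander: loose spray can, 44 mm across, 150 mm tall, standing to the left. Origin: centre of its underside.
- jar: Bystander: loose white plastic jar with lid, 56 mm across, 54 mm tall, standing to the right. Origin: centre of its underside.
- bench_block: Bystander: loose wooden block, 50 x 90 x 28 mm, lying to the right. Origin: centre of its underside.
There are look-alikes about, which are no part of the job. Leave any pink look-alike of the part that bears cast_4_center alone.

How it is judged:
By the outcome, as a careful person would: the job done as asked, in the order asked, and still so for the second after the job is handed in, with the robot touching nothing.
It also fails if it takes over 112 s, if anything falls off the work surface, if the arm or the gripper's body presses on something with over 40 N, if the wrist force passes 120 N, or if a joint passes its speed limit or range.

## Robot

A 7-joint arm with a two-finger parallel gripper is mounted at the origin on the work surface. World frame = base frame: x ahead of the robot, y to its left, z up, the work surface at z = 0. Lengths are in m, angles in rad, forces in N, time in s.
With the tool pointing down it reaches from about 0.35 to 0.9 m from the base axis. Payload 8.1 kg.
Tool frame: the origin (TCP) lies midway between the tips of the shut fingers; the grasp point (between the pads) lies 19 mm behind it (arm.hold_point_z is the z of the grasp point in the tool frame, in m); z points along the fingers, y is the line along which they close (so a half turn about z gives the same grasp; the last joint's range is limited). The gripper opens to 92 mm and grips with 3 to 60 N. Pads are 19 mm wide; open, the fingers measure 130 mm over their backs; the gripper's body (75 mm by 190 mm) begins 47 mm behind the grasp point.
Start: joints at [1.158, 0.434, 0.025, 1.573, -0.012, 1.134, -0.075], TCP at [0.191, -0.595, 0.227] pointing down, gripper open.
Joint ranges: [-2.62, 2.62], [-0.44, 2.09], [-1.27, 1.32], [0.08, 2.57], [-1.32, 4.46], [0.12, 2], [-2.74, 2.74]. Speed limits (rad/s): [2.22, 2.22, 3.01, 3.01, 3.14, 3.14, 3.14].

## Interface

Orientations are given as a rotation vector (axis times angle).
In Python, from cell import arm, get_image, camera_params, job gives the robot as it stands.
- The arm moves only by the tool send_rows, never from a script. Its argument "deltas" is a list of rows, each a list of 3 entries, a list of its own where there are three numbers: the shift along the world's x, y, z in m, then the turn, a rotation vector about the world's x, y, z in rad, then the finger opening in m, from 0 to 0.0918. In form: [[[tx, ty, tz], [ax, ay, az], gripper], ...]. A call has exactly 10 rows; each row shifts and turns the commanded pose from where the row before left it; what a row does not reach is not made up. A row lasts 1/10 s, in which the tool goes at most 50 mm and 8.59 degrees, less where a joint would pass 70% of its speed; a pose out of reach is approached as far as the arm can. A call with a gripper value outside its range is refused whole. The fingers move at their own pace and stop on an object; "force" is the grip in N (left out, the last holds). Time passes only in rows, so rows that do not move let the fingers close, or fill a call up. It gives the time, the measured TCP pose, the force and the opening at its end, in the units of the state.
- arm.observe(): the state, without advancing time (a new reading comes with each control period).
- get_image(name): name is "scene" or "side" or "wrist"; returns the picture (480x640x3 uint8, red, green, blue); there is no depth.
- camera_params(name): a dict with "fov_y" (degrees; the focal length in pixels is half the picture's height over the tangent of half this angle, whatever the lens; pixels are square), "cx", "cy" (the principal point, pixels), "rvec" (rotation vector, rad) and "tvec" (3), from world to camera coordinates, as OpenCV has them. Camera axes: x right, y down, z forward; pixel columns grow to the right and rows downward; lengths in m; the calibration is good to about 2 mm. A picture is of the moment at which its call begins: read the wrist's pose just before it. camera_params takes no time and is no camera call; for the wrist camera it gives the pose at the moment of the call.
- job.sign_off(): hands the job in, once; it reports no verdict.
The state is a dict: "clock": time; "joints": joint angles; "dq": joint speeds; "joint_efforts": joint torques, N m; "position": TCP position; "ee_rot": TCP orientation; "force": force on the tool from outside, world axes, zero at the start; "ft_torque": the same for the moment, N m; "width": opening from 0.0 (shut) to 1.0 (fully open).
Only numpy, scipy, OpenCV 4.12 (cv2) and the standard library are available. Lean on these libraries where they do the work, as an engineer would, in place of code of your own. Each camera call takes 0.05 s, during which the arm holds its last target. There are 200 camera calls.

## Working session

There is one attempt and no reset: what is moved stays moved. The work goes in short steps, Python scripts to look and compute and a tool call to move; the robot and the scene stay as the last step left them, time stands still between calls to the robot, and variables do not carry over. Pictures are saved under pics/ and viewed, on a budget of 14 in all, crops included, one or two more only if the job needs it, and the job is handed in when it is done.

Besides the shell and the picture viewer there is one more tool, called after ">>>" by a JSON object that holds its "api" and its "payload". send_rows: Moves the arm, as the interface text tells. Its arguments: {"type":"object","properties":{"deltas":{"type":"array","items":{"type":"array"}},"force":{"type":"number"}},"required":["deltas"]}

```bash
mkdir -p pics; ls
python3 - <<'E'
from cell import arm,get_image,camera_params
import cv2
print(arm.observe())
for n in("scene","side"):
    print(n,camera_params(n)); cv2.imwrite(f"pics/{n}0.png",get_image(n)[:,:,::-1])
E
```

```text
pics
{'clock': 0.0, 'joints': array([ 1.15843997,  0.43524419,  0.02498019,  1.57411328, -0.01162163,
        1.13400223, -0.07509565]), 'dq': array([ 2.28993057e-03, -3.17954525e-04,  7.80707623e-04,  7.70356998e-05,
        2.47983088e-03,  1.21901209e-03, -1.42080852e-03]), 'joint_efforts': array([-6.68617868e-04, -6.67864108e+01,  9.84579697e-01, -3.14465153e+01,
       -6.05112151e-02,  4.29167098e-02,  1.60923250e-04]), 'position': array([ 0.19030388, -0.59477221,  0.22592562]), 'ee_rot': array([-3.10245033e+00, -4.84251798e-01,  5.94170727e-04]), 'force': array([0.32181494, 0.95311319, 0.40024869]), 'ft_torque': array([-0.00110631, -0.03728407, -0.01516221]), 'width': 0.9977255460740847}
scene {'fov_y': 52.874140460821785, 'cx': 319.70130521675884, 'cy': 236.82091916293606, 'rvec': array([ 1.30836078,  2.05424038, -1.01815652]), 'tvec': array([ 0.17769956, -0.22696937,  1.6320889 ])}
side {'fov_y': 43.724097949966044, 'cx': 317.46280664390576, 'cy': 233.0105372089908, 'rvec': array([ 0.84793482, -2.4561978 ,  1.16269164]), 'tvec': array([0.39247012, 0.24137514, 1.15728235])}
```

View pics/scene0.png

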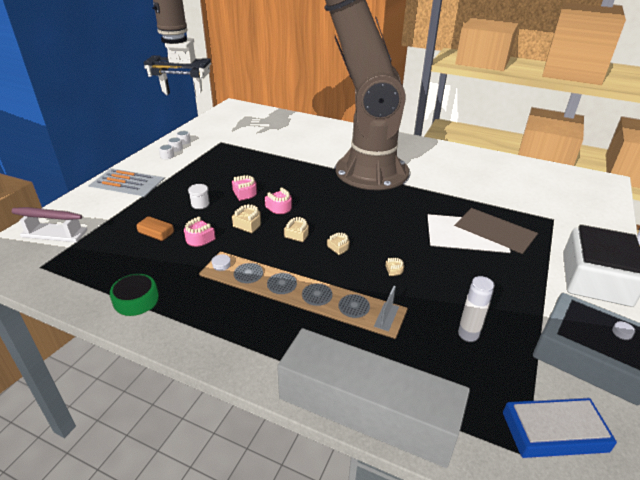

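View pics/side0.png

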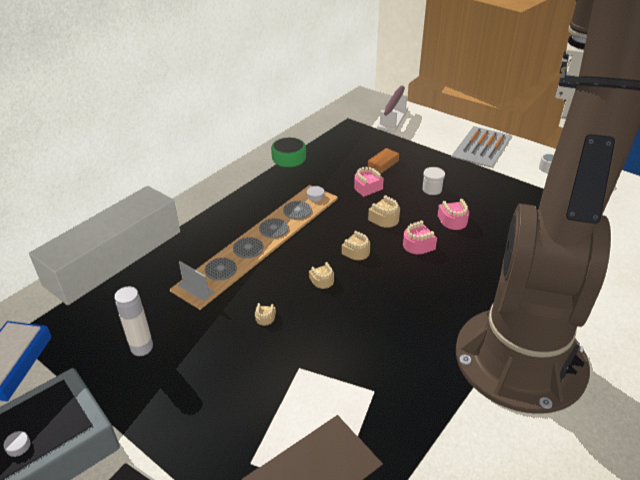

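The row has the tin at scene (221,261) and the bookend at scene (388,310). The beige casts run from largest (246,218) through (296,229) and (338,242) to smallest (395,266), and the three pink ones are decoys. I'll triangulate coarse positions from both views.

```bash
cat > h.py <<'E'
import numpy as np,cv2
from cell import arm,get_image,camera_params
def cam(n):
    p=camera_params(n);f=240/np.tan(np.radians(p["fov_y"]/2));R=cv2.Rodrigues(np.array(p["rvec"]))[0]
    return f,p["cx"],p["cy"],R,np.array(p["tvec"])
def ray(c,uv):
    f,cx,cy,R,t=c
    d=R.T@np.array([(uv[0]-cx)/f,(uv[1]-cy)/f,1]);return -R.T@t,d
def onz(c,uv,z):
    o,d=ray(c,uv);return o+d*(z-o[2])/d[2]
def tri(c1,u1,c2,u2):
    A=[];b=[]
    for c,u in((c1,u1),(c2,u2)):
        o,d=ray(c,u);d/=np.linalg.norm(d);P=np.eye(3)-np.outer(d,d);A.append(P);b.append(P@o)
    return np.linalg.lstsq(np.vstack(A),np.hstack(b),rcond=None)[0]
def proj(c,X):
    f,cx,cy,R,t=c;p=R@X+t;return np.array([f*p[0]/p[2]+cx,f*p[1]/p[2]+cy])
E
python3 - <<'E'
from h import *
S,D=cam("scene"),cam("side")
im={n:cv2.imread(f"pics/{n}0.png") for n in("scene","side")}
def blobs(n,c,near):
    hsv=cv2.cvtColor(im[n],cv2.COLOR_BGR2HSV)
    m=cv2.inRange(hsv,(12,40,90),(32,170,255))
    _,_,st,ce=cv2.connectedComponentsWithStats(m)
    for p in near:
        i=1+np.argmin(np.hypot(*(ce[1:]-p).T)+1e3*(st[1:,4]<60))
        yield ce[i],st[i]
a=list(blobs("scene",S,[(246,218),(296,229),(338,242),(395,266)]))
b=list(blobs("side",D,[(384,212),(356,246),(321,276),(265,314)]))
for (u,s),(v,t),z in zip(a,b,(.022,.018,.015,.012)):
    print(u.round(),s,v.round(),t,tri(S,u,D,v).round(3),onz(S,u,z).round(3),onz(D,v,z).round(3))
for n,u,v,z in[("p_tin",(249,272),(298,210),.014),("p",(282,283),(274,228),.014),("p",(317,294),(248,247),.014),("p_be",(354,306),(221,268),.014),("spray",(470,335),(142,350),0),("tin",(221,261),(316,192),.026),("jar",(199,205),(433,190),0)]:
    print(n,onz(S,u,z).round(3),onz(D,v,z).round(3))
E
```

```text
[246. 218.] [232 204  28  29 614] [384. 212.] [368 195  32  33 774] [ 0.455 -0.214  0.017] [ 0.459 -0.212  0.022] [ 0.451 -0.205  0.022]
[296. 229.] [284 217  25  25 468] [356. 246.] [342 230  28  30 631] [ 0.437 -0.066  0.014] [ 0.441 -0.065  0.018] [ 0.433 -0.06   0.018]
[338. 243.] [327 232  22  23 363] [322. 276.] [309 262  25  27 492] [0.44  0.06  0.011] [0.443 0.06  0.015] [0.437 0.066 0.015]
[394. 266.] [385 258  19  18 267] [265. 314.] [255 303  21  23 373] [0.464 0.223 0.008] [0.468 0.224 0.012] [0.461 0.226 0.012]
p_tin [ 0.646 -0.09   0.014] [ 0.635 -0.09   0.014]
p [0.646 0.001 0.014] [0.634 0.002 0.014]
p [0.645 0.092 0.014] [0.635 0.093 0.014]
p_be [0.644 0.184 0.014] [0.633 0.183 0.014]
spray [0.605 0.439 0.   ] [ 0.596  0.439 -0.   ]
tin [ 0.652 -0.166  0.026] [ 0.637 -0.166  0.026]
jar [ 0.435 -0.393  0.   ] [ 0.418 -0.391  0.   ]
```

>>> {"api": "send_rows", "payload": {"deltas": [[[0.02,0.036,0.018],[0,0,-0.031],0.0918],[[0.026,0.04,0.018],[0,0,-0.031],0.0918],[[0.026,0.04,0.018],[0,0,-0.031],0.0918],[[0.026,0.04,0.018],[0,0,-0.031],0.0918],[[0.026,0.04,0.018],[0,0,-0.031],0.0918],[[0.026,0.04,0.018],[0,0,-0.031],0.0918],[[0.026,0.04,0.018],[0,0,-0.031],0.0918],[[0.026,0.04,0.0],[0,0,-0.031],0.0918],[[0.026,0.04,0.0],[0,0,-0.031],0.0918],[[0.01,0.03,0.0],[0,0,-0.031],0.0918]]}}

```text
clock: 1.1
position: [0.4273, -0.2105, 0.3505]
ee_rot: [-3.141, -0.003, -0.001]
force: [0.5, -0.3, 0.1]
width: 0.998
```

Run:
```python
from h import *
s=arm.observe();print(s["clock"],s["position"],s["ee_rot"],s["joints"].round(2))
c=cam("wrist");print(c,-c[3].T@c[4]);cv2.imwrite("pics/w1.png",get_image("wrist")[:,:,::-1])
```

```text
1.1 [ 0.42730509 -0.21051173  0.3505273 ] [-3.14074356e+00 -2.94372903e-03 -8.87224208e-04] [ 0.53  0.12 -0.21  1.7   0.02  1.32 -1.25]
(np.float64(333.32548811267134), 317.1955955271906, 241.84832331072997, array([[ 1.03099722e-03, -9.99999170e-01, -7.72981439e-04],
       [-9.51325718e-01, -1.21903634e-03,  3.08184833e-01],
       [-3.08185520e-01,  4.17619416e-04, -9.51326185e-01]]), array([-0.21145412,  0.33002717,  0.64109141])) [ 0.51175644 -0.21131936  0.50801423]
```

View pics/w1.png

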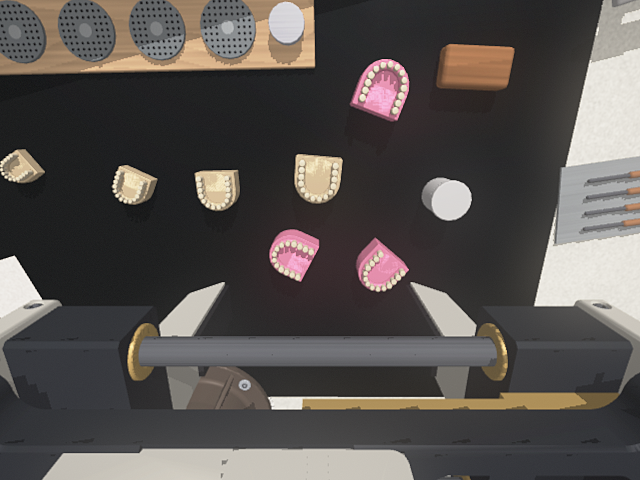

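The wrist view is nearly overhead. Left to right, the beige casts are smallest at (20,167), then (135,186), (217,189) and largest (318,178), at different yaws. The plates are cut off at the top edge, so I'll move over the row to measure them.

>>> {"api": "send_rows", "payload": {"deltas": [[[0.012,0.026,0],[0,0,0],0.0918],[[0.012,0.026,0],[0,0,0],0.0918],[[0.012,0.026,0],[0,0,0],0.0918],[[0.012,0.026,0],[0,0,0],0.0918],[[0.012,0.026,0],[0,0,0],0.0918],[[0.012,0.026,0],[0,0,0],0.0918],[[0.012,0.026,0],[0,0,0],0.0918],[[0.012,0.026,0],[0,0,0],0.0918],[[0,0,0],[0,0,0],0.0918],[[0,0,0],[0,0,0],0.0918]]}}

```text
clock: 2.15
position: [0.5213, -0.0059, 0.3502]
ee_rot: [3.141, 0.002, -0.002]
force: [-1.0, -0.4, -0.3]
width: 0.997
```

Run:
```python
from h import *
c=cam("wrist");print(-c[3].T@c[4]);im=get_image("wrist")[:,:,::-1].copy();cv2.imwrite("pics/w2.png",im)
hsv=cv2.cvtColor(im,cv2.COLOR_BGR2HSV)
# board = wood colour; plates = unsaturated holes inside it
wood=cv2.inRange(hsv,(8,70,90),(30,255,255))
cs,_=cv2.findContours(wood,cv2.RETR_CCOMP,cv2.CHAIN_APPROX_NONE)
for k in cs:
    if len(k)<60: continue
    P=np.array([onz(c,p,.014)[:2] for p in k[:,0,:].astype(float)])
    r=cv2.minAreaRect((P*1000).astype(np.float32));e,rad=cv2.minEnclosingCircle((P*1000).astype(np.float32))
    print(cv2.boundingRect(k),np.round(r[0],1),np.round(r[1],1),round(r[2],1),"circ",np.round(e,1),round(rad,1))
```

```text
[ 0.60604327 -0.00657865  0.50753486]
(301, 392, 319, 18) [ 137.6 -267.9] [582.3  39. ] 90.0 circ [ 136.5 -267.9] 291.6
(477, 323, 31, 58) [ 242.  -313.9] [124.9  46.8] 14.4 circ [ 241.7 -313.5] 62.9
(127, 323, 32, 58) [242.5 300. ] [ 46.9 125.5] 74.4 circ [242.4 299.4] 63.1
(336, 231, 38, 37) [433.  -64.4] [59.8 57.4] 0.0 circ [437.9 -62.7] 36.7
(257, 226, 37, 34) [440.4  60.3] [49.  46.9] 64.5 circ [442.   59.9] 30.6
(426, 216, 51, 48) [ 458.6 -201.4] [67.9 77.1] 61.0 circ [ 454.7 -209.8] 44.9
(169, 213, 19, 31) [466.6 206.6] [25.8 48.4] 86.0 circ [467.3 216.4] 24.4
(568, 121, 72, 40) [ 596.1 -419.2] [104.5  51. ] 87.6 circ [ 595.1 -419.8] 56.2
(105, 66, 360, 81) [639.5  42.7] [ 94.  492.5] 1.2 circ [639.3  42.8] 250.0
(254, 137, 67, 6) [597.7  36.1] [ 6.8 93.5] 0.0 circ [597.   36.1] 46.8
(420, 83, 39, 40) [ 645.2 -173.7] [49.4 51.6] 46.7 circ [ 644.8 -173.7] 26.7
(154, 80, 56, 58) [637.1 180.2] [73.5 73.4] 40.7 circ [636.7 180.3] 37.7
(221, 79, 54, 58) [639.3  88.9] [72.8 73.1] 42.2 circ [639.   88.9] 37.3
(288, 77, 54, 58) [641.4  -3. ] [72.7 73.2] 0.0 circ [641.2  -2.6] 37.2
(354, 76, 55, 58) [642.7 -93.7] [73.6 72.6] 49.6 circ [642.7 -94.2] 37.4
```

View pics/w2.png

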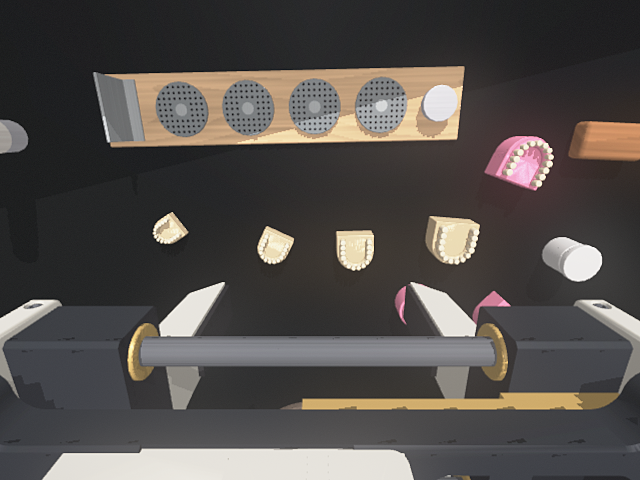

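Plates in mm (x,y), starting at the bookend: (637,180), (639,89), (641,-3), (643,-94). The bookend end is +y. Next I'll put the camera straight above the largest cast.

>>> {"api": "send_rows", "payload": {"deltas": [[[-0.019,-0.026,-0.013],[0,0,0],0.0918],[[-0.019,-0.026,-0.013],[0,0,0],0.0918],[[-0.019,-0.026,-0.013],[0,0,0],0.0918],[[-0.019,-0.026,-0.013],[0,0,0],0.0918],[[-0.019,-0.026,-0.013],[0,0,0],0.0918],[[-0.019,-0.026,-0.013],[0,0,0],0.0918],[[-0.019,-0.026,-0.013],[0,0,0],0.0918],[[-0.016,-0.024,-0.009],[0,0,0],0.0918],[[0,0,0],[0,0,0],0.0918],[[0,0,0],[0,0,0],0.0918]]}}

```text
clock: 3.2
position: [0.3715, -0.213, 0.2507]
ee_rot: [3.142, -0.006, -0.0]
force: [0.7, -0.0, 0.3]
width: 0.999
```

```bash
cat >> h.py <<'E'
H={1:(.040,.016),2:(.048,.022),3:(.056,.028),4:(.065,.035)}
def cast(k,guess,name,z0=0.,lo=(12,35,90)):
    """centre, yaw (tool-frame turn mod 90 deg) of cast k seen from about straight above"""
    s=arm.observe();c=cam("wrist");im=get_image("wrist")[:,:,::-1].copy();cv2.imwrite(f"pics/{name}.png",im)
    print("t",round(s["clock"],2),"tcp",s["position"].round(4),"rot",s["ee_rot"].round(3),"cam",(-c[3].T@c[4]).round(3))
    z=z0+H[k][1];g=proj(c,np.array([*guess,z]))
    hsv=cv2.cvtColor(im,cv2.COLOR_BGR2HSV);m=cv2.inRange(hsv,lo,(35,180,255))
    n,l,st,ce=cv2.connectedComponentsWithStats(cv2.morphologyEx(m,cv2.MORPH_CLOSE,np.ones((5,5))))
    i=1+np.argmin(np.hypot(*(ce[1:]-g).T)+1e3*(st[1:,4]<200))
    q=max(cv2.findContours((l==i).astype(np.uint8),0,cv2.CHAIN_APPROX_NONE)[0],key=len)
    P=np.array([onz(c,p,z)[:2] for p in q[:,0,:].astype(float)])*1000
    r=cv2.minAreaRect(P.astype(np.float32));print("px",ce[i].round(),st[i],"rect",np.round(r[0],1),np.round(r[1],1),round(r[2],1))
    a=np.radians(r[2]);R=np.array([[np.cos(a),-np.sin(a)],[np.sin(a),np.cos(a)]])
    M=cv2.moments(P.astype(np.float32).reshape(-1,1,2));b=np.array([M["m10"],M["m01"]])/M["m00"]-r[0]
    print("back dir (deg)",np.degrees(np.arctan2(b[1],b[0])).round(1),"offset",np.hypot(*b).round(1))
E
python3 - <<'E'
from h import *
cast(4,(.455,-.212),"c4")
E
```

```text
t 3.2 tcp [ 0.3715 -0.213   0.2507] rot [ 3.142 -0.006 -0.   ] cam [ 0.456 -0.214  0.408]
px [315. 137.] [ 284  106   64   66 2958] rect [ 449.3 -210.6] [65.4 65.2] 85.3
back dir (deg) -5.5 offset 3.0
```

View pics/c4.png

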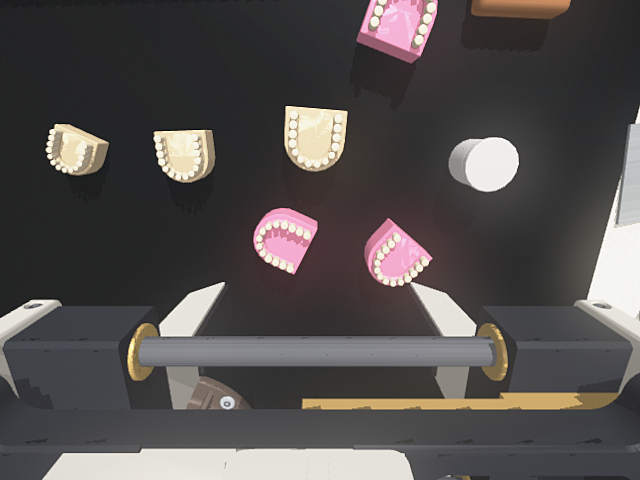

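The outline measures 65.4 x 65.2 mm, which matches the largest cast. Its centre is (449.3,-210.6) mm with the back towards +x, turned -4.7°.

>>> {"api": "send_rows", "payload": {"deltas": [[[0.0296,0.0005,-0.02],[0,0,-0.0273],0.0918],[[0.0296,0.0005,-0.02],[0,0,-0.0273],0.0918],[[0.0296,0.0005,-0.02],[0,0,-0.0273],0.0918],[[0,0,-0.03],[0,0,0],0.0918],[[0,0,-0.03],[0,0,0],0.0918],[[0,0,-0.03],[0,0,0],0.0918],[[0,0,-0.03],[0,0,0],0.0918],[[0,0,-0.01],[0,0,0],0.0918],[[0,0,0],[0,0,0],0.0918],[[0,0,0],[0,0,0],0.0918]]}}

```text
clock: 4.25
position: [0.4623, -0.2103, 0.0617]
ee_rot: [3.139, -0.128, 0.002]
force: [-0.5, -0.2, 0.6]
width: 1.0
```

>>> {"api": "send_rows", "payload": {"deltas": [[[0,0,-0.02],[0,0,0],0.0918],[[0,0,-0.02],[0,0,0],0.0918],[[0,0,-0.015],[0,0,0],0.0918],[[0,0,0],[0,0,0],0.0918],[[0,0,0],[0,0,0],0.055],[[0,0,0],[0,0,0],0.055],[[0,0,0],[0,0,0],0.055],[[0,0,0],[0,0,0],0.055],[[0,0,0],[0,0,0],0.055],[[0,0,0],[0,0,0],0.055]], "force": 25}}

```text
clock: 5.25
position: [0.4618, -0.2107, 0.0064]
ee_rot: [3.138, -0.129, 0.002]
force: [-1.9, 0.2, 7.6]
width: 0.704
```

>>> {"api": "send_rows", "payload": {"deltas": [[[0,0,0.015],[0,0,0],0.055],[[0,0,0.03],[0,0,0],0.055],[[0,0,0.035],[0,0,0],0.055],[[0,0.01,0.02],[0,0,0.015],0.055],[[0.015,0.03,0],[0,0,0.015],0.055],[[0.02,0.04,0],[0,0,0.015],0.055],[[0.02,0.04,0],[0,0,0.015],0.055],[[0.02,0.04,0],[0,0,0.015],0.055],[[0.02,0.04,0],[0,0,0.015],0.055],[[0.02,0.04,0],[0,0,0.015],0.055]]}}

```text
clock: 6.25
position: [0.5764, 0.0311, 0.1055]
ee_rot: [3.141, 0.036, -0.001]
force: [1.3, -0.3, -2.2]
width: 0.709
```

>>> {"api": "send_rows", "payload": {"deltas": [[[0.02,0.04,0],[0,0,0],0.055],[[0.02,0.04,0],[0,0,0],0.055],[[0.02,0.04,0],[0,0,0],0.055],[[0.013,0.026,0],[0,0,0],0.055],[[0,0.005,0],[0,0,0],0.055],[[0,0,-0.015],[0,0,0],0.055],[[0,0,-0.02],[0,0,0],0.055],[[0,0,-0.015],[0,0,0],0.055],[[0,0,0],[0,0,0],0.055],[[0,0,0],[0,0,0],0.055]]}}

```text
clock: 7.25
position: [0.6489, 0.1795, 0.0552]
ee_rot: [3.141, 0.034, -0.002]
force: [-0.1, -0.2, -1.7]
width: 0.707
```

>>> {"api": "send_rows", "payload": {"deltas": [[[0.0007,0.0013,-0.015],[0,0,0],0.055],[[0,0,-0.01],[0,0,0],0.055],[[0,0,-0.006],[0,0,0],0.055],[[0,0,-0.003],[0,0,0],0.055],[[0,0,0],[0,0,0],0.055],[[0,0,0],[0,0,0],0.055],[[0,0,0],[0,0,0],0.073],[[0,0,0],[0,0,0],0.073],[[0,0,0],[0,0,0],0.073],[[0,0,0],[0,0,0],0.073]]}}

```text
clock: 8.25
position: [0.6502, 0.1819, 0.022]
ee_rot: [-3.141, -0.036, -0.001]
force: [-0.0, 0.5, 0.0]
width: 0.795
```

>>> {"api": "send_rows", "payload": {"deltas": [[[0,0,0.02],[0,0,0],0.073],[[0,0,0.03],[0,0,0],0.073],[[0,0,0.04],[0,0,0],0.073],[[-0.02,0,0.04],[0,0,0],0.0918],[[-0.03,0,0.04],[0,0,0],0.0918],[[-0.03,0,0.04],[0,0,0],0.0918],[[-0.017,0,0.018],[0,0,0],0.0918],[[0,0,0],[0,0,0],0.0918],[[0,0,0],[0,0,0],0.0918],[[0,0,0],[0,0,0],0.0918]]}}

```text
clock: 9.25
position: [0.5532, 0.1813, 0.2484]
ee_rot: [3.141, 0.035, -0.002]
force: [1.0, 0.3, 0.5]
width: 1.003
```

```bash
cat >> h.py <<'E'
def plates(name):
    c=cam("wrist");im=cv2.imread(f"pics/{name}.png");hsv=cv2.cvtColor(im,cv2.COLOR_BGR2HSV)
    wood=cv2.inRange(hsv,(8,70,90),(30,255,255))
    for k in cv2.findContours(wood,cv2.RETR_CCOMP,cv2.CHAIN_APPROX_NONE)[0]:
        if len(k)<60: continue
        P=np.array([onz(c,p,.014)[:2] for p in k[:,0,:].astype(float)])*1000
        r=cv2.minAreaRect(P.astype(np.float32))
        if r[0][0]>580: print("plate?",np.round(r[0],1),np.round(r[1],1))
E
python3 - <<'E'
from h import *
cast(4,(.637,.18),"p4",.014); plates("p4")
E
```

```text
t 9.25 tcp [0.5532 0.1813 0.2484] rot [ 3.141e+00  3.500e-02 -2.000e-03] cam [0.638 0.182 0.406]
px [417. 132.] [  216    89   424    88 23403] rect [639.5  61.7] [ 84.3 440.4] 1.2
back dir (deg) 93.1 offset 11.9
plate? [639.8  37.7] [ 92.5 458.9]
plate? [616.3 180.2] [22.  53.2]
plate? [642.7 -92.4] [74.5 73. ]
plate? [640.8  -0.8] [73.3 73. ]
plate? [638.9  90.2] [73.  72.1]
plate? [636.9 181.4] [72.2 73.4]
plate? [634.6 282.5] [92.5 18.8]
```

View pics/p4.png

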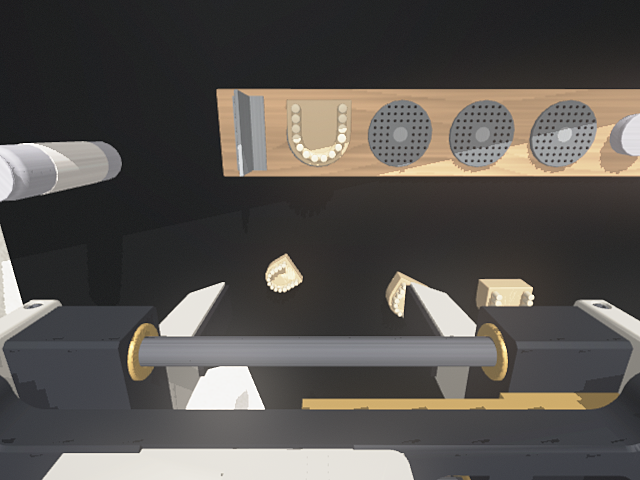

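The largest cast stands in the middle of its plate, at px (319,133) between the bookend and the next plate, with the wood visible evenly around it. Next is the second largest.

>>> {"api": "send_rows", "payload": {"deltas": [[[-0.02,-0.025,0],[0,0,0],0.0918],[[-0.024,-0.031,0],[0,0,0],0.0918],[[-0.024,-0.031,0],[0,0,0],0.0918],[[-0.024,-0.031,0],[0,0,0],0.0918],[[-0.024,-0.031,0],[0,0,0],0.0918],[[-0.024,-0.031,0],[0,0,0],0.0918],[[-0.024,-0.031,0],[0,0,0],0.0918],[[-0.026,-0.034,0],[0,0,-0.023],0.0918],[[0,0,0],[0,0,0],0.0918],[[0,0,0],[0,0,0],0.0918]]}}

```text
clock: 10.3
position: [0.3628, -0.0639, 0.2492]
ee_rot: [-3.141, 0.004, 0.001]
force: [1.0, 0.6, -0.5]
width: 1.0
```

Run:
```python
from h import *
cast(3,(.435,-.064),"c3")
```

```text
t 10.3 tcp [ 0.3628 -0.0639  0.2492] rot [-3.141e+00  4.000e-03  1.000e-03] cam [ 0.447 -0.065  0.407]
px [317. 145.] [ 290  120   53   55 2317] rect [432.3 -64.2] [56.1 56. ] 1.5
back dir (deg) -5.3 offset 2.5
```

It measures 56.1 x 56.0 mm, so it is the second largest. Its centre is (432.3,-64.2) mm with yaw about +1.5°.

>>> {"api": "send_rows", "payload": {"deltas": [[[0.0265,0,-0.02],[0,0,0.01],0.0918],[[0.0265,0,-0.02],[0,0,0.01],0.0918],[[0.0265,0,-0.025],[0,0,0.01],0.0918],[[0,0,-0.035],[0,0,0],0.0918],[[0,0,-0.035],[0,0,0],0.0918],[[0,0,-0.03],[0,0,0],0.0918],[[0,0,-0.02],[0,0,0],0.0918],[[0,0,0],[0,0,0],0.0918],[[0,0,0],[0,0,0],0.0918],[[0,0,0],[0,0,0],0.0918]]}}

```text
clock: 11.35
position: [0.4436, -0.0627, 0.0655]
ee_rot: [-3.141, -0.048, -0.003]
force: [-0.9, -0.2, 0.8]
width: 0.999
```

>>> {"api": "send_rows", "payload": {"deltas": [[[0,0,-0.02],[0,0,0],0.0918],[[0,0,-0.02],[0,0,0],0.0918],[[0,0,-0.015],[0,0,0],0.0918],[[0,0,0],[0,0,0],0.0918],[[0,0,0],[0,0,0],0.045],[[0,0,0],[0,0,0],0.045],[[0,0,0],[0,0,0],0.045],[[0,0,0],[0,0,0],0.045],[[0,0,0],[0,0,0],0.045],[[0,0,0],[0,0,0],0.045]], "force": 25}}

```text
clock: 12.35
position: [0.4427, -0.0632, 0.01]
ee_rot: [3.141, 0.047, 0.001]
force: [-0.6, -0.5, 6.0]
width: 0.608
```

>>> {"api": "send_rows", "payload": {"deltas": [[[0,0,0.015],[0,0,0],0.045],[[0,0,0.035],[0,0,0],0.045],[[0,0,0.04],[0,0,0],0.045],[[0.02,0.015,0],[0,0,0],0.045],[[0.035,0.026,0],[0,0,0],0.045],[[0.035,0.026,0],[0,0,0],0.045],[[0.035,0.026,0],[0,0,0],0.045],[[0.035,0.026,0],[0,0,0],0.045],[[0.03,0.022,0],[0,0,0],0.045],[[0.017,0.012,0],[0,0,0],0.045]]}}

```text
clock: 13.35
position: [0.6511, 0.0929, 0.0991]
ee_rot: [-3.14, -0.05, -0.0]
force: [0.0, 0.9, -1.0]
width: 0.608
```

>>> {"api": "send_rows", "payload": {"deltas": [[[0,0,0],[0,0,0],0.045],[[0,0,-0.01],[0,0,0],0.045],[[0,0,-0.02],[0,0,0],0.045],[[0,0,-0.02],[0,0,0],0.045],[[0,0,0],[0,0,0],0.045],[[0,0,0],[0,0,0],0.045],[[0,0,0],[0,0,0],0.045],[[0,0,0],[0,0,0],0.045],[[0,0,0],[0,0,0],0.045],[[0,0,0],[0,0,0],0.045]]}}

```text
clock: 14.35
position: [0.6498, 0.0899, 0.0502]
ee_rot: [-3.141, -0.047, -0.001]
force: [-0.1, 0.4, -1.0]
width: 0.607
```

>>> {"api": "send_rows", "payload": {"deltas": [[[0,0,-0.013],[0,0,0],0.045],[[0,0,-0.009],[0,0,0],0.045],[[0,0,-0.0035],[0,0,0],0.045],[[0,0,0],[0,0,0],0.045],[[0,0,0],[0,0,0],0.045],[[0,0,0],[0,0,0],0.063],[[0,0,0],[0,0,0],0.063],[[0,0,0],[0,0,0],0.063],[[0,0,0],[0,0,0],0.063],[[0,0,0],[0,0,0],0.063]]}}

```text
clock: 15.35
position: [0.6495, 0.0899, 0.024]
ee_rot: [3.141, 0.047, -0.0]
force: [-0.4, -0.2, 0.2]
width: 0.687
```

>>> {"api": "send_rows", "payload": {"deltas": [[[0,0,0.02],[0,0,0],0.063],[[0,0,0.03],[0,0,0],0.063],[[0,0,0.04],[0,0,0],0.063],[[-0.02,0,0.04],[0,0,0],0.0918],[[-0.04,-0.005,0.04],[0,0,-0.01],0.0918],[[-0.045,-0.005,0.04],[0,0,-0.01],0.0918],[[-0.045,-0.005,0.015],[0,0,-0.01],0.0918],[[-0.045,-0.005,0],[0,0,0],0.0918],[[-0.045,-0.005,0],[0,0,0],0.0918],[[-0.03,-0.004,0],[0,0,0],0.0918]]}}

```text
clock: 16.35
position: [0.3891, 0.0619, 0.2375]
ee_rot: [3.141, 0.0, -0.0]
force: [-0.5, 0.3, 0.6]
width: 0.998
```

>>> {"api": "send_rows", "payload": {"deltas": [[[-0.018,0,0],[0,0,0],0.0918],[[0,0,0],[0,0,0],0.0918],[[0,0,0],[0,0,0],0.0918],[[0,0,0],[0,0,0],0.0918],[[0,0,0],[0,0,0],0.0918],[[0,0,0],[0,0,0],0.0918],[[0,0,0],[0,0,0],0.0918],[[0,0,0],[0,0,0],0.0918],[[0,0,0],[0,0,0],0.0918],[[0,0,0],[0,0,0],0.0918]]}}

```text
clock: 17.35
position: [0.374, 0.0623, 0.2375]
ee_rot: [3.142, -0.0, -0.0]
force: [0.0, 0.9, 0.9]
width: 1.003
```

Run:
```python
from h import *
cast(2,(.44,.06),"c2"); plates("c2")
```

```text
t 17.35 tcp [0.374  0.0623 0.2375] rot [ 3.142 -0.    -0.   ] cam [0.459 0.062 0.395]
px [317. 153.] [ 295  125   51   53 1798] rect [436.6  62.2] [48.6 47.8] 63.7
back dir (deg) -26.1 offset 2.0
```

View pics/c2.png

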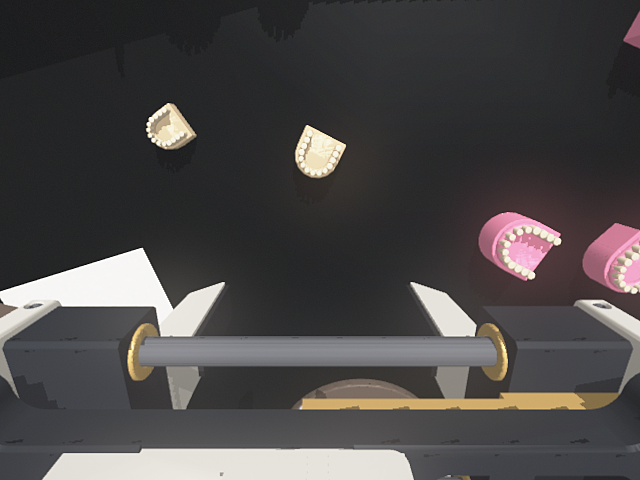

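Cast 2 (px 318,153) measures 48 mm. Its centre is (436.6,62.2) mm with yaw -26.3° and nothing close around it.

>>> {"api": "send_rows", "payload": {"deltas": [[[0.0174,-0.0009,-0.02],[0,0,-0.115],0.0918],[[0.0174,-0.0009,-0.02],[0,0,-0.115],0.0918],[[0.0174,-0.0009,-0.02],[0,0,-0.115],0.0918],[[0.0174,-0.0009,-0.02],[0,0,-0.114],0.0918],[[0,0,-0.035],[0,0,0],0.0918],[[0,0,-0.035],[0,0,0],0.0918],[[0,0,-0.025],[0,0,0],0.0918],[[0,0,0],[0,0,0],0.0918],[[0,0,0],[0,0,0],0.0918],[[0,0,0],[0,0,0],0.0918]]}}

```text
clock: 18.4
position: [0.4446, 0.059, 0.0638]
ee_rot: [-3.058, 0.715, -0.003]
force: [0.3, -0.5, 0.0]
width: 1.002
```

>>> {"api": "send_rows", "payload": {"deltas": [[[0,0,-0.02],[0,0,0],0.0918],[[0,0,-0.02],[0,0,0],0.0918],[[0,0,-0.017],[0,0,0],0.0918],[[0,0,0],[0,0,0],0.0918],[[0,0,0],[0,0,0],0.038],[[0,0,0],[0,0,0],0.038],[[0,0,0],[0,0,0],0.038],[[0,0,0],[0,0,0],0.038],[[0,0,0],[0,0,0],0.038],[[0,0,0],[0,0,0],0.038]], "force": 20}}

```text
clock: 19.4
position: [0.4437, 0.0587, 0.0056]
ee_rot: [-3.059, 0.715, -0.0]
force: [0.6, 0.8, 0.1]
width: 0.529
```

>>> {"api": "send_rows", "payload": {"deltas": [[[0,0,0.015],[0,0,0],0.038],[[0,0,0.035],[0,0,0],0.038],[[0,0,0.04],[0,0,0],0.038],[[0.02,-0.006,0],[0,0,0.08],0.038],[[0.035,-0.01,0],[0,0,0.08],0.038],[[0.035,-0.011,0],[0,0,0.08],0.038],[[0.035,-0.011,0],[0,0,0.08],0.038],[[0.035,-0.011,0],[0,0,0.08],0.038],[[0.03,-0.008,0],[0,0,0.082],0.038],[[0.015,-0.004,0],[0,0,0],0.038]]}}

```text
clock: 20.4
position: [0.6507, -0.0039, 0.0949]
ee_rot: [3.141, 0.038, 0.001]
force: [-0.4, -0.9, -0.9]
width: 0.523
```

>>> {"api": "send_rows", "payload": {"deltas": [[[0,0,0],[0,0,0],0.038],[[0,0,-0.01],[0,0,0],0.038],[[0,0,-0.02],[0,0,0],0.038],[[0,0,-0.02],[0,0,0],0.038],[[0,0,0],[0,0,0],0.038],[[0,0,0],[0,0,0],0.038],[[0,0,0],[0,0,0],0.038],[[0,0,0],[0,0,0],0.038],[[0,0,0],[0,0,0],0.038],[[0,0,0],[0,0,0],0.038]]}}

```text
clock: 21.4
position: [0.6489, -0.0023, 0.046]
ee_rot: [3.141, 0.036, 0.001]
force: [-0.7, 1.3, 0.1]
width: 0.522
```

>>> {"api": "send_rows", "payload": {"deltas": [[[0,0,-0.013],[0,0,0],0.038],[[0,0,-0.009],[0,0,0],0.038],[[0,0,-0.0035],[0,0,0],0.038],[[0,0,0],[0,0,0],0.038],[[0,0,0],[0,0,0],0.038],[[0,0,0],[0,0,0],0.058],[[0,0,0],[0,0,0],0.058],[[0,0,0],[0,0,0],0.058],[[0,0,0],[0,0,0],0.058],[[0,0,0],[0,0,0],0.058]]}}

```text
clock: 22.4
position: [0.6487, -0.0023, 0.02]
ee_rot: [3.141, 0.036, 0.0]
force: [0.3, -0.7, 0.3]
width: 0.632
```

>>> {"api": "send_rows", "payload": {"deltas": [[[0,0,0.02],[0,0,0],0.058],[[0,0,0.03],[0,0,0],0.058],[[0,0,0.04],[0,0,0],0.058],[[-0.015,0.01,0.04],[0,0,0],0.0918],[[-0.03,0.025,0.04],[0,0,-0.01],0.0918],[[-0.034,0.028,0.04],[0,0,-0.013],0.0918],[[-0.034,0.028,0.01],[0,0,0],0.0918],[[-0.034,0.028,0],[0,0,0],0.0918],[[-0.034,0.028,0],[0,0,0],0.0918],[[-0.034,0.028,0],[0,0,0],0.0918]]}}

```text
clock: 23.4
position: [0.4408, 0.1665, 0.2297]
ee_rot: [-3.142, 0.001, -0.002]
force: [0.4, 0.3, -0.8]
width: 1.004
```

>>> {"api": "send_rows", "payload": {"deltas": [[[-0.034,0.028,0],[0,0,0],0.0918],[[-0.02,0.019,0],[0,0,0],0.0918],[[0,0,0],[0,0,0],0.0918],[[0,0,0],[0,0,0],0.0918],[[0,0,0],[0,0,0],0.0918],[[0,0,0],[0,0,0],0.0918],[[0,0,0],[0,0,0],0.0918],[[0,0,0],[0,0,0],0.0918],[[0,0,0],[0,0,0],0.0918],[[0,0,0],[0,0,0],0.0918]]}}

```text
clock: 24.4
position: [0.3883, 0.2125, 0.2293]
ee_rot: [3.142, -0.001, -0.0]
force: [0.2, 1.0, -0.2]
width: 0.999
```

Run:
```python
from h import *
cast(1,(.464,.222),"c1"); plates("c1")
```

```text
t 24.4 tcp [0.3883 0.2125 0.2293] rot [ 3.142e+00 -1.000e-03 -0.000e+00] cam [0.473 0.212 0.387]
px [306. 142.] [ 286  117   45   46 1340] rect [462.9 224.8] [40.5 40.1] 32.8
back dir (deg) -55.3 offset 1.7
plate? [588.8  97.9] [386.3   9.8]
```

View pics/c1.png

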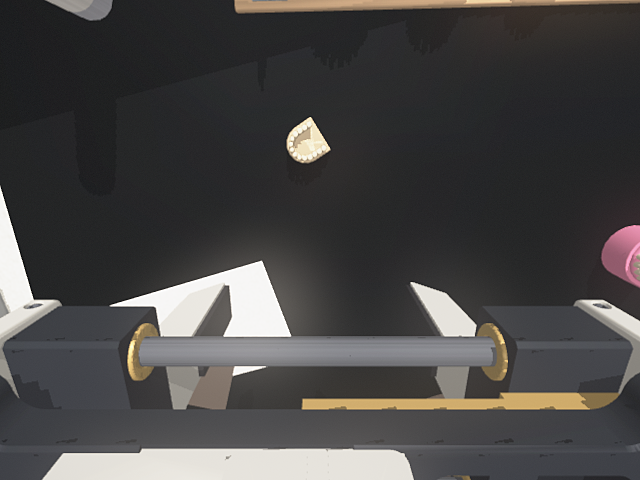

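```bash
python3 -c "
from cell import arm;print(arm.observe()['joints'].round(2))"
```

```text
[-0.28  0.16 -0.39  1.96  0.07  1.03 -2.27]
```

The last joint can't turn -57°, so I'll turn +122.8° (2.143 rad) to reach the equivalent grasp.

>>> {"api": "send_rows", "payload": {"deltas": [[[0.0078,0.0006,-0.01],[0,0,0.14],0.0918],[[0.0078,0.0006,-0.01],[0,0,0.14],0.0918],[[0.0078,0.0006,-0.01],[0,0,0.14],0.0918],[[0.0078,0.0006,-0.01],[0,0,0.14],0.0918],[[0.0078,0.0006,-0.01],[0,0,0.14],0.0918],[[0.0078,0.0006,-0.01],[0,0,0.14],0.0918],[[0.0078,0.0006,-0.01],[0,0,0.14],0.0918],[[0.0078,0.0006,-0.01],[0,0,0.14],0.0918],[[0.0078,0.0006,-0.01],[0,0,0.14],0.0918],[[0.0078,0.0006,-0.01],[0,0,0.14],0.0918]]}}

```text
clock: 25.45
position: [0.4666, 0.2187, 0.1289]
ee_rot: [-2.397, -2.03, -0.0]
force: [0.3, -1.1, -0.1]
width: 1.0
```

>>> {"api": "send_rows", "payload": {"deltas": [[[0,0,-0.01],[0,0,0.14],0.0918],[[0,0,-0.01],[0,0,0.14],0.0918],[[0,0,-0.01],[0,0,0.14],0.0918],[[0,0,-0.01],[0,0,0.14],0.0918],[[0,0,-0.01],[0,0,0.14],0.0918],[[0,0,-0.01],[0,0,0.043],0.0918],[[0,0,-0.01],[0,0,0],0.0918],[[0,0,0],[0,0,0],0.0918],[[0,0,0],[0,0,0],0.0918],[[0,0,0],[0,0,0],0.0918]]}}

```text
clock: 26.45
position: [0.4665, 0.2189, 0.0598]
ee_rot: [1.506, 2.757, 0.001]
force: [-0.7, -0.4, -0.4]
width: 0.997
```

```bash
python3 -c "
from cell import arm;import numpy as np;s=arm.observe();r=s['ee_rot'];print(s['position'],np.degrees(2*np.arctan2(r[1],r[0])),s['joints'].round(2))"
```

```text
[0.46646756 0.21894352 0.05981775] 122.71510447160324 [-0.03  0.57 -0.71  1.98  0.53  0.78 -0.47]
```

Position and yaw are right. I'll go down and grip.

>>> {"api": "send_rows", "payload": {"deltas": [[[0,0,-0.02],[0,0,0],0.0918],[[0,0,-0.02],[0,0,0],0.0918],[[0,0,-0.016],[0,0,0],0.0918],[[0,0,0],[0,0,0],0.0918],[[0,0,0],[0,0,0],0.03],[[0,0,0],[0,0,0],0.03],[[0,0,0],[0,0,0],0.03],[[0,0,0],[0,0,0],0.03],[[0,0,0],[0,0,0],0.03],[[0,0,0],[0,0,0],0.03]], "force": 20}}

```text
clock: 27.45
position: [0.4663, 0.2186, 0.0035]
ee_rot: [1.505, 2.758, 0.0]
force: [-0.3, 0.2, -0.9]
width: 0.528
```

>>> {"api": "send_rows", "payload": {"deltas": [[[0,0,0],[0,0,0],0.03],[[0,0,0],[0,0,0],0.03],[[0,0,0],[0,0,0],0.03],[[0,0,0],[0,0,0],0.03],[[0,0,0],[0,0,0],0.03],[[0,0,0.01],[0,0,0],0.03],[[0,0,0.02],[0,0,0],0.03],[[0,0,0.03],[0,0,0],0.03],[[0,0,0.03],[0,0,0],0.03],[[0,0,0],[0,0,0],0.03]]}}

```text
clock: 28.45
position: [0.4679, 0.2203, 0.0973]
ee_rot: [1.503, 2.755, 0.008]
force: [0.5, 0.1, -0.8]
width: 0.434
```

>>> {"api": "send_rows", "payload": {"deltas": [[[0.01,-0.018,0],[0,0,0.1],0.03],[[0.02,-0.034,0],[0,0,0.1],0.03],[[0.02,-0.034,0],[0,0,0.1],0.03],[[0.02,-0.034,0],[0,0,0.1],0.03],[[0.02,-0.034,0],[0,0,0.1],0.03],[[0.02,-0.034,0],[0,0,0.1],0.03],[[0.02,-0.034,0],[0,0,0.1],0.03],[[0.02,-0.034,0],[0,0,0.1],0.03],[[0.02,-0.034,0],[0,0,0.1],0.03],[[0.013,-0.023,0],[0,0,0.121],0.03]]}}

```text
clock: 29.45
position: [0.6499, -0.0981, 0.0926]
ee_rot: [0.037, -3.141, 0.001]
force: [0.8, -0.2, -0.1]
width: 0.435
```

>>> {"api": "send_rows", "payload": {"deltas": [[[0,0,0],[0,0,0],0.03],[[0,0,-0.01],[0,0,0],0.03],[[0,0,-0.02],[0,0,0],0.03],[[0,0,-0.02],[0,0,0],0.03],[[0,0,0],[0,0,0],0.03],[[0,0,0],[0,0,0],0.03],[[0,0,0],[0,0,0],0.03],[[0,0,0],[0,0,0],0.03],[[0,0,0],[0,0,0],0.03],[[0,0,0],[0,0,0],0.03]]}}

```text
clock: 30.45
position: [0.6495, -0.0944, 0.0438]
ee_rot: [-0.035, 3.141, -0.0]
force: [-0.8, -0.3, 0.3]
width: 0.433
```

```bash
python3 -c "
from cell import arm;import numpy as np;s=arm.observe();r=s['ee_rot'];print(s['position'],np.degrees(2*np.arctan2(r[1],r[0])),s['joints'].round(2))"
```

```text
[ 0.64945819 -0.09442884  0.04382446] 181.26444819101903 [ 0.6   0.86 -0.9   1.62  0.75  1.05  1.07]
```

>>> {"api": "send_rows", "payload": {"deltas": [[[0,0,-0.013],[0,0,0],0.03],[[0,0,-0.009],[0,0,0],0.03],[[0,0,-0.0035],[0,0,0],0.03],[[0,0,0],[0,0,0],0.03],[[0,0,0],[0,0,0],0.03],[[0,0,0],[0,0,0],0.055],[[0,0,0],[0,0,0],0.055],[[0,0,0],[0,0,0],0.055],[[0,0,0],[0,0,0],0.055],[[0,0,0],[0,0,0],0.055]]}}

```text
clock: 31.45
position: [0.6493, -0.0944, 0.0179]
ee_rot: [-0.035, 3.141, 0.0]
force: [0.9, -0.5, -0.1]
width: 0.599
```

>>> {"api": "send_rows", "payload": {"deltas": [[[0,0,0.02],[0,0,0],0.055],[[0,0,0.03],[0,0,0],0.055],[[0,0,0.04],[0,0,0],0.055],[[0,0.02,0.04],[0,0,-0.12],0.0918],[[0,0.03,0.04],[0,0,-0.14],0.0918],[[0,0.03,0.04],[0,0,-0.14],0.0918],[[0,0.03,0.02],[0,0,-0.14],0.0918],[[0,0.03,0],[0,0,-0.14],0.0918],[[-0.01,0,0],[0,0,-0.14],0.0918],[[-0.01,0,0],[0,0,-0.14],0.0918]]}}

```text
clock: 32.45
position: [0.6286, 0.048, 0.2498]
ee_rot: [1.423, 2.8, 0.003]
force: [0.5, -0.3, 0.2]
width: 1.001
```

>>> {"api": "send_rows", "payload": {"deltas": [[[-0.01,0,0],[0,0,-0.14],0.0918],[[-0.01,0,0],[0,0,-0.14],0.0918],[[-0.01,0,0],[0,0,-0.14],0.0918],[[-0.01,0,0],[0,0,-0.14],0.0918],[[-0.01,0,0],[0,0,-0.14],0.0918],[[-0.01,0,0],[0,0,-0.14],0.0918],[[-0.01,0,0],[0,0,-0.14],0.0918],[[-0.01,0,0],[0,0,-0.14],0.0918],[[-0.01,0,0],[0,0,-0.14],0.0918],[[-0.01,0,0],[0,0,-0.14],0.0918]]}}

```text
clock: 33.45
position: [0.5286, 0.0465, 0.2494]
ee_rot: [-2.894, -1.223, -0.003]
force: [0.0, -0.3, 0.4]
width: 0.995
```

>>> {"api": "send_rows", "payload": {"deltas": [[[0,0,0],[0,0,-0.14],0.0918],[[0,0,0],[0,0,-0.14],0.0918],[[0,0,0],[0,0,-0.14],0.0918],[[0,0,0],[0,0,-0.14],0.0918],[[0,0,0],[0,0,-0.14],0.0918],[[0,0,0],[0,0,-0.1],0.0918],[[0,0,0],[0,0,0],0.0918],[[0,0,0],[0,0,0],0.0918],[[0,0,0],[0,0,0],0.0918],[[0,0,0],[0,0,0],0.0918]]}}

```text
clock: 34.45
position: [0.5292, 0.0457, 0.2481]
ee_rot: [-3.141, -0.009, -0.0]
force: [-1.1, 0.6, 0.4]
width: 0.996
```

Run:
```python
from h import *
s=arm.observe();c=cam("wrist");print(s["clock"],s["position"],s["ee_rot"],-c[3].T@c[4])
im=get_image("wrist")[:,:,::-1].copy();cv2.imwrite("pics/f.png",im);plates("f")
```

```text
34.45 [0.52918102 0.04571477 0.24808932] [-3.14142219e+00 -8.56167647e-03 -2.82162736e-04] [0.61370605 0.04531689 0.40554499]
plate? [643.4 162.8] [ 9.9 19.2]
plate? [632.   89.6] [43.8 60.2]
plate? [636.6 -86.6] [47.3 19.6]
plate? [634.7   4.6] [58.6 28.6]
plate? [652.4  -9.5] [43.1 21.5]
plate? [665.1 162.7] [22.  11.8]
plate? [664.8 185.3] [17.5 11.5]
plate? [639.4  43.3] [ 93.5 490.4]
plate? [639.1  89.4] [72.4 73.2]
plate? [638.2 186.9] [74.3 87.5]
plate? [640.8  -2.1] [72.2 71.6]
plate? [642.8 -93.6] [72.9 72.3]
```

View pics/f.png

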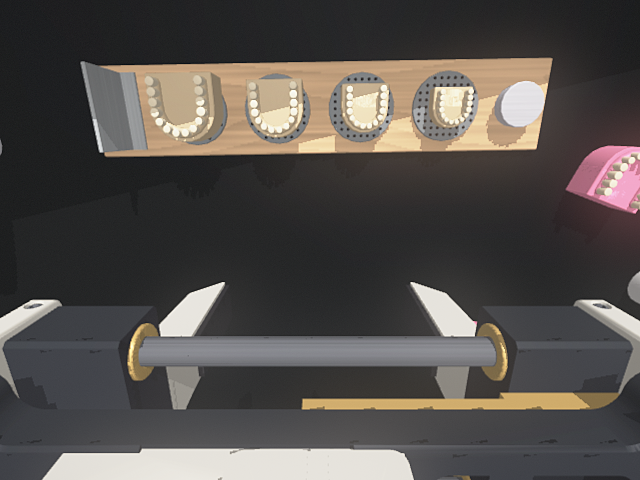

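All four stand teeth up on their plates in the right order from the bookend, at px (180,105), (275,107), (365,103) and (453,105). I'll check centring numerically.

Run:
```python
from h import *
c=cam("wrist");im=cv2.imread("pics/f.png");hsv=cv2.cvtColor(im,cv2.COLOR_BGR2HSV)
m=cv2.inRange(hsv,(10,35,90),(35,255,255))
for k,X in((1,(.6427,-.0938)),(2,(.6409,-.0020)),(3,(.639,.0894))):
    d=np.zeros(m.shape,np.uint8)
    q=np.array([proj(c,np.array([X[0]+.0345*np.cos(t),X[1]+.0345*np.sin(t),.014])) for t in np.linspace(0,6.28,60)])
    cv2.fillPoly(d,[q.round().astype(int)],255)
    n,l,st,ce=cv2.connectedComponentsWithStats(m&d);i=1+np.argmax(st[1:,4])
    P=np.argwhere(l==i)[:,::-1].astype(float)
    W=np.array([onz(c,p,.014+H[k][1])[:2] for p in P])*1000
    r=cv2.minAreaRect(W.astype(np.float32));print(k,np.round(r[0],1),np.round(r[1],1),round(r[2],1),"plate",X)
```

```text
1 [640.3 -93.7] [40.5 44.9] 1.9 plate (0.6427, -0.0938)
2 [639.3  -2.8] [47.5 49.2] 1.6 plate (0.6409, -0.002)
3 [637.9  87.8] [55.3 57.5] 2.4 plate (0.639, 0.0894)
```

```bash
python3 -c "
from cell import job;print(job.sign_off())"
```

```text
the job is handed in; nothing more can be done
None
```

All four casts are on their plates, teeth up and let go of, and the job is handed in at about 34.5 s. From the bookend (+y end) to the tin they run largest, second largest, second smallest, smallest.

- **Centring:** In the last wrist picture, casts 1 to 3 measured within about 2.5 mm of their plate centres. Part of that may be the slanted view: cast 1's outline came out 40 x 45 mm instead of 40 x 40.
- **Cast 4:** I checked this one only by eye, from pixel positions in the picture taken straight above it. It looked within about 2 mm. The automatic outline failed there because the cast merged with the wooden board.
- **Camera disagreement:** The two fixed cameras differed by about 1 cm in x for the plates. I used the close wrist views instead, which agreed with each other to about 2 mm.
- **Other objects:** I never moved the gripper near the spray can, jar, wooden block or pink casts, but I took no final picture to confirm they stayed put. The arm was clear of everything at sign-off.

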